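# Spring check of the study-model tilt stage

## Task

Check both springs of the tilt stage that carries the stone study model. Press down the blue corner pad with the fingertips until the red pointer stands in front of the blue tab on the scale, not past it, keep it there for a second and let it spring back upright; then do the same with the yellow pad and the yellow tab. Only press: do not pinch or lift a pad, and leave the tabs, the model and everything lying around the stage alone.

Things in the scene. Friction and masses are not known exactly. Their poses are not given: they have to be found in the camera images.
- tilt_stage: Tilt stage, bolted down: dark steel base 180 x 210 x 14 mm (x, y, z). Origin: centre of its underside; x points away from the robot, y left, z up. A sprung aluminium plate, 120 (x -75 to +45) x 200 x 6 mm, rocks on an axle along x at y 0, z 60 mm. On it: study model (middle), a press pad on each corner nearest the robot. Only model, needle and scale rise above the pads.
- tilt (a joint): Tilt of the plate, rad: 0 is level, needle upright; positive when the blue (left) pad goes down and the needle leans left (+y), negative when the yellow (right) pad goes down and it leans right. Spring 2.5 N m/rad about 0, i.e. some 30 N per rad pressed at a pad, 82 mm from the axle (about 2.5 to 7 N at the tabs). Back to 0 within 0.5 s when let go. Stops at +-0.36 rad.
- left_pad_top (a point): Centre of the top of the blue press pad, a disc 32 mm across, 9 mm high, on the left near corner of the plate (stage x -55, y +82, z 72 mm when level). Pressing it 10 mm down moves the needle tip about 22 mm to the left. Its axes turn with the plate.
- right_pad_top (a point): Centre of the top of the yellow press pad, same disc on the right near corner (stage x -55, y -82, z 72 mm when level). Pressing it moves the needle tip to the right.
- left_pad: The blue press pad itself; origin at the centre of its underside, 9 mm below its top.
- right_pad: The yellow press pad itself; origin at the centre of its underside, 9 mm below its top.
- pointer_tip (a point): Tip of the red needle (4 mm wide), 180 mm above the axle, at stage x 75 mm; it swings with the plate in the stage's y-z plane, on the far (+x) side of an upright white arc scale (x 62 mm, about 105 mm wide, top at z 232 mm) that carries the two coloured tabs.
- blue_tab (a point): Where the needle tip is when the needle stands exactly in front of the middle of the blue tab. The tab is a rider on the scale's top edge, 14 mm wide along the arc and 28 mm long along the radius, 17 to 41 mm along the arc to the left of upright. y axis: along the arc, to the left.
- yellow_tab (a point): The same for the yellow tab, 17 to 41 mm along the arc to the right of upright. y axis: along the arc, to the left.
- study_model: Cream stone model of an upper jaw, teeth up, about 58 x 60 x 30 mm, clamped on the middle of the plate; origin at the centre of its underside. Must not be touched.
- bite_block: Loose green silicone bite block, 42 x 20 x 24 mm, left of the stage; origin under its centre.
- band_pusher: Loose black-handled band pusher, about 158 mm long (x) and 12 mm thick, in front of the stage; origin at its underside near its middle.
- cutters: Loose steel distal end cutters, 130 x 55 x 12 mm, lying right of the stage; origin at the underside by the joint.
- adhesive_jar: Loose adhesive jar, 36 mm across, 45 mm tall, standing left of the blue pad; origin under its centre.
- lower_model: Loose cream stone model of a lower jaw, about 60 x 65 x 30 mm, further left; origin under its centre.
- cup: Loose steel cup, 60 mm across, 75 mm tall, right of the stage's far end; origin under its centre.
- bracket_tray: Loose white bracket tray, 100 x 120 x 22 mm, further right; origin under its centre.
Things that resemble listed ones, but are neither listed nor needed, are in the scene too. Of the things that look like the cup, the middle-sized one is meant. Several things have the shape of the bracket_tray; the one meant has the colours described above.

How it is judged:
On the way, in this order (a step that is already met when the one before it is completed fails the run):
1. the fingers press the blue pad and the pointer stands at the blue tab (within 7 mm of its middle) for 0.5 s (y of pointer_tip in the frame of blue_tab between -0.007 and 0.007 m and contact force between the fingers and left_pad above 1 N), for 0.5 s.
2. the blue pad is let go and the pointer is back upright (value of joint tilt between -0.02 and 0.02 rad and velocity of joint tilt between -0.05 and 0.05 rad/s and contact force between the arm and tilt_stage below 0.1 N), for 0.2 s.
3. the fingers press the yellow pad and the pointer stands at the yellow tab (within 7 mm of its middle) for 0.5 s (y of pointer_tip in the frame of yellow_tab between -0.007 and 0.007 m and contact force between the fingers and right_pad above 1 N), for 0.5 s.
At the end, for the whole second after the job is handed in: after both presses the stage is untouched, the plate level and still (tilt within 0.02 rad), and the loose things are at rest (all of step 2 and linear speed of each of bite_block, band_pusher, cutters, adhesive_jar, lower_model, cup, bracket_tray below 0.02 m/s).
It fails at once if the pointer is pushed past a tab (more than 14 mm beyond its middle) (y of pointer_tip in the frame of blue_tab above 0.014 m or y of pointer_tip in the frame of yellow_tab below -0.014 m).
It fails at once if a pad is lifted instead of pressed ((contact force between the fingers and right_pad above 0.5 N and value of joint tilt above 0.04 rad) or (contact force between the fingers and left_pad above 0.5 N and value of joint tilt below -0.04 rad)).
It fails at once if a tab is shifted on the scale (more than 6 mm) (distance of any of blue_tab, yellow_tab from where it was at the start of the episode above 0.006 m).
It fails at once if the study model is touched (contact force between the arm and study_model above 0.5 N).
It fails at once if one of the loose things is shifted, lifted or carried (moved more than 20 mm) (distance of any of bite_block, band_pusher, cutters, adhesive_jar, lower_model, cup, bracket_tray from where it was at the start of the episode above 0.02 m).
It also fails if it takes over 54 s, if anything falls off the work surface, if the arm or the gripper's body presses on something with over 40 N, if the wrist force passes 120 N, or if a joint passes its speed limit or range.

## Robot

A 7-joint arm with a two-finger parallel gripper is mounted at the origin on the work surface. World frame = base frame: x ahead of the robot, y to its left, z up, the work surface at z = 0. Lengths are in m, angles in rad, forces in N, time in s.
With the tool pointing down it reaches from about 0.4 to 0.875 m from the base axis. Payload 19.3 kg.
Tool frame: the origin (TCP) lies at the very end of the fingers, on their centre line; the grasp point (between the pads) lies 19 mm behind it; z points along the fingers, y is the line along which they close (so a half turn about z gives the same grasp; the last joint's range is limited). The gripper opens to 85 mm and grips with 20 to 120 N. Pads are 22 mm wide; open, the fingers measure 114 mm over their backs; the gripper's body (76 mm by 85 mm) begins 54 mm behind the grasp point. The pads swing forward as they close: fully open they stand 13 mm farther back than shut.
Start: joints at [1.035, 0.521, -0.036, 1.599, 0.021, 1.021, -0.113], TCP at [0.281, -0.558, 0.231] pointing down, gripper open.
Joint ranges: [-2.91, 2.91], [-0.3, 2.13], [-1.5, 1.42], [0.17, 2.43], [-1.26, 4.41], [0.16, 1.93], [-2.52, 2.52]. Speed limits (rad/s): [1.89, 1.89, 2.39, 2.39, 3.01, 3.01, 3.01].

## Interface

Orientations are given as [roll, pitch, yaw] about the fixed x, y, z axes, in that order (R = Rz(yaw) Ry(pitch) Rx(roll)).
In Python, from workcell import bot gives the robot as it stands.
- The arm moves only by the shell command python3 -m crank 'ROWS' [FORCE]. ROWS is a JSON object of lists of equal length, an entry for each row: "travel": the shift along the world's x, y, z in cm, a list of three; "turn": the turn, a rotation vector about the world's x, y, z in degrees, a list of three; "gripper": the closure, from 0 (fully open) to 1 (shut). A call has exactly 5 rows; each row is the pose to reach, as a shift and turn from the pose commanded when the call began; what a row does not reach only later rows make up. A row lasts 1/10 s, in which the tool goes at most 50 mm and 8.59 degrees, less where a joint would pass 70% of its speed; a pose out of reach is approached as far as the arm can. A call with a gripper value outside its range is refused whole. The fingers move at their own pace and stop on an object; FORCE is the grip in N (left out, the last holds). Time passes only in rows, so rows that repeat a pose let the fingers close, or fill a call up. It gives the time, the measured TCP pose, the force, the opening and the grip force at its end, in the units of the state.
- bot.observe(): the state, without advancing time (a new reading comes with each control period).
- bot.grab_frame(name): name is "side" or "top" or "wrist"; returns a dict with "pixels" (384x512x3 uint8, red, green, blue), "fx", "fy", "cx", "cy" (pixels), "extrinsics" (4x4, takes a point from world to camera coordinates). Camera axes: x right, y down, z forward; pixel columns grow to the right and rows downward; lengths in m; the calibration is good to about 2 mm. A picture is of the moment at which its call begins. There is no depth.
- bot.job_done(): hands the job in; it is judged then, once.
The state is a dict: "clock": time; "qpos": joint angles; "qd": joint speeds; "joint_efforts": joint torques, N m; "position": TCP position; "tool_rot": TCP orientation; "force": force on the tool from outside, world axes, zero at the start; "moment": the same for the moment, N m; "grip_width": finger opening in m; "finger_force": force on a finger pad.
Only numpy, scipy, OpenCV 4.12 (cv2) and the standard library are available. Lean on these libraries where they do the work, as an engineer would, in place of code of your own. Each camera call takes 0.05 s, during which the arm holds its last target. There are 200 camera calls.

## Working session

There is one attempt and no reset: what is moved stays moved. The work goes in short steps, Python scripts to look and compute and a shell command to move; the robot and the scene stay as the last step left them, time stands still between calls to the robot, and variables do not carry over. Pictures are saved under pics/ and viewed, at most 10 in all, crops included, and the job is handed in when it is done.

```bash
mkdir -p pics; ls
python3 - <<'E'
from workcell import bot
import cv2,pickle,numpy as np
print({k:np.round(v,3).tolist() for k,v in bot.observe().items()})
for n in("side","top"):
    f=bot.grab_frame(n); pickle.dump(f,open(f'pics/{n}0.pkl','wb'))
    cv2.imwrite(f'pics/{n}0.png',cv2.resize(f['pixels'][:,:,::-1],(800,600),interpolation=cv2.INTER_CUBIC))
    print(n,f['fx'],f['fy'],f['cx'],f['cy'],np.round(f['extrinsics'],3).tolist())
E
```

```text
pics
{'clock': 0.0, 'qpos': [1.035, 0.522, -0.036, 1.6, 0.021, 1.021, -0.113], 'qd': [0.0, -0.0, -0.001, 0.001, -0.001, 0.001, -0.0], 'joint_efforts': [0.0, -92.711, 1.98, -36.993, 0.018, 0.008, 0.0], 'position': [0.281, -0.558, 0.231], 'tool_rot': [-3.14, 0.0, 0.466], 'force': [-0.182, 0.454, -0.991], 'moment': [0.042, 0.062, 0.024], 'finger_force': 0.0, 'grip_width': 0.085}
side 464.5755300597144 464.5755300597144 256.9091778325428 197.04624783020137 [[-0.692, -0.722, 0.003, 0.402], [-0.441, 0.42, -0.793, 0.415], [0.571, -0.55, -0.609, 0.845], [0.0, 0.0, 0.0, 1.0]]
top 471.0327119440387 471.0327119440387 256.4615555500862 196.03249353041252 [[-0.014, -1.0, 0.004, -0.006], [-0.977, 0.013, -0.212, 0.641], [0.212, -0.007, -0.977, 1.238], [0.0, 0.0, 0.0, 1.0]]
```

View pics/side0.png

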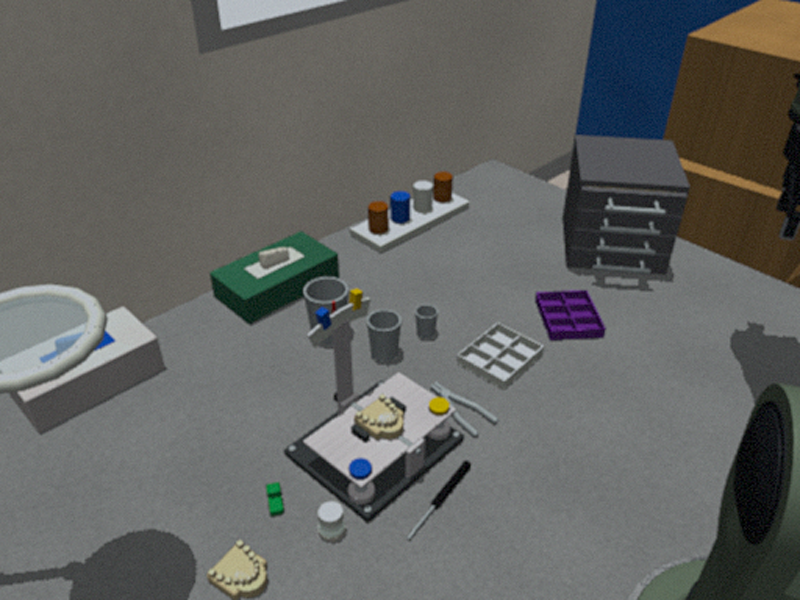

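View pics/top0.png

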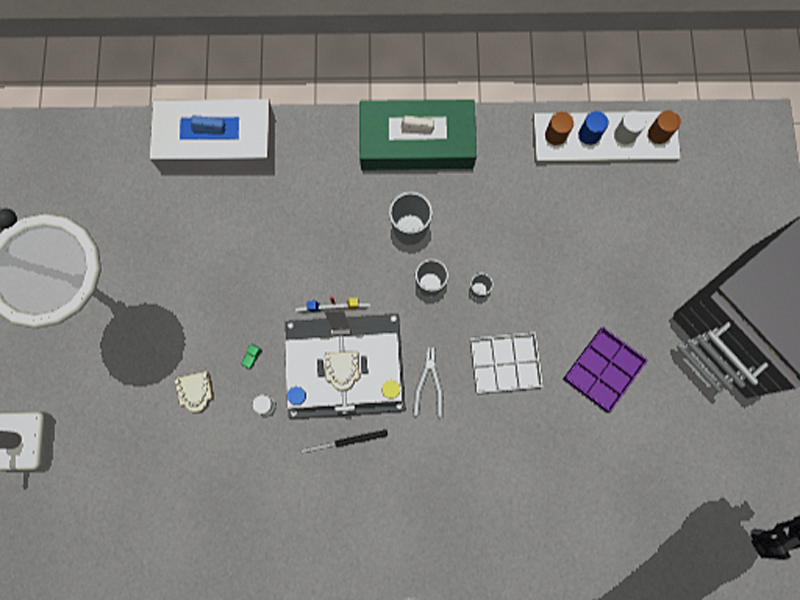

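The side view shows the stage's blue pad at (360,468), yellow pad at (439,405), blue tab at (323,317) and yellow tab at (356,298). In the top view the pads are at (297,396) and (391,389), the tabs at (313,305) and (353,302), and the needle at (333,300). Next I fit the stage pose and tab angles from colour centroids.

```bash
cat > h.py <<'E'
import cv2,pickle,numpy as np
from scipy.optimize import least_squares
def proj(f,P):
    c=f['extrinsics'][:3,:3]@np.asarray(P,float)+f['extrinsics'][:3,3]
    return np.array([f['fx']*c[0]/c[2]+f['cx'],f['fy']*c[1]/c[2]+f['cy']])
R={'blue':((105,150,60),(130,255,255)),'yellow':((20,150,90),(32,255,255)),'red':((170,110,50),(180,255,255))}
def cen(f,col,box):  # box in 800x600 view px; returns native weighted centroid
    x0,y0,x1,y1=[int(v*.64) for v in box]
    hsv=cv2.cvtColor(f['pixels'],cv2.COLOR_RGB2HSV)
    m=cv2.inRange(hsv,*R[col])
    if col=='red': m|=cv2.inRange(hsv,(0,110,50),(8,255,255))
    m=m[y0:y1,x0:x1]; ys,xs=np.nonzero(m)
    return (np.array([xs.mean()+x0,ys.mean()+y0]) if len(xs) else None),len(xs),((xs.min()+x0,xs.max()+x0,ys.min()+y0,ys.max()+y0) if len(xs) else None)
def stage(x,y,yaw):
    c,s=np.cos(yaw),np.sin(yaw)
    return lambda p: np.array([x+c*p[0]-s*p[1],y+s*p[0]+c*p[1],p[2]])
def arc(a,r=.18,x=.062): return [x,r*np.sin(a),.06+r*np.cos(a)]
E
python3 - <<'E'
from h import *
F={n:pickle.load(open(f'pics/{n}0.pkl','rb')) for n in('side','top')}
B={'side':dict(bp=('blue',(345,455,375,478)),yp=('yellow',(425,393,453,414)),bt=('blue',(312,303,335,330)),yt=('yellow',(345,285,368,310)),nd=('red',(326,295,343,316))),
'top':dict(bp=('blue',(283,382,311,410)),yp=('yellow',(378,376,405,402)),bt=('blue',(303,295,322,315)),yt=('yellow',(343,293,362,312)),nd=('red',(325,290,342,312)))}
M={n:{k:cen(F[n],*v) for k,v in B[n].items()} for n in B}
for n in M:print(n,M[n])
def res(v):
    T=stage(*v[:3]);r=[]
    P=dict(bp=T([-.055,.082,.0715]),yp=T([-.055,-.082,.0715]),bt=T(arc(v[3],v[5],v[6])),yt=T(arc(v[4],v[5],v[6])))
    for i,n in enumerate(F):
        for k,p in P.items(): r+=list(proj(F[n],p)+v[7+2*i:9+2*i]-M[n][k][0])
    return np.array(r+[(v[5]-.178)/.004,(v[6]-.062)/.003]+list(np.array(v[7:])/1))
s=least_squares(res,[.6,.05,0,.16,-.16,.178,.062,0,0,0,0])
print(s.x.round(4),s.fun.round(2)); np.save('fit.npy',s.x)
T=stage(*s.x[:3]);print(T([-.055,.082,.072]),T([-.055,-.082,.072]))
for n in F:print(n,proj(F[n],T(arc(0,.18,.075))),M[n]['nd'])
for n in F:
    c=F[n]['pixels'];x,y=(185,165) if n=='side' else (185,175)
    cv2.imwrite(f'pics/c{n}.png',cv2.resize(c[y:y+60,x:x+80,::-1] if 0 else c[y:y+45,x:x+60,::-1],(800,600),interpolation=cv2.INTER_NEAREST))
E
```

```text
side {'bp': (array([230.14285714, 299.13492063]), 126, (np.int64(224), np.int64(237), np.int64(294), np.int64(304))), 'yp': (array([280.55882353, 258.95098039]), 102, (np.int64(275), np.int64(286), np.int64(254), np.int64(263))), 'bt': (array([206.51851852, 202.50617284]), 81, (np.int64(202), np.int64(211), np.int64(196), np.int64(210))), 'yt': (array([226.42553191, 188.93617021]), 47, (np.int64(224), np.int64(231), np.int64(185), np.int64(197))), 'nd': (array([213.28571429, 195.57142857]), 14, (np.int64(212), np.int64(214), np.int64(193), np.int64(198)))}
top {'bp': (array([189.18947368, 253.01052632]), 95, (np.int64(184), np.int64(194), np.int64(248), np.int64(258))), 'yp': (array([248.47058824, 248.58823529]), 17, (np.int64(245), np.int64(254), np.int64(244), np.int64(254))), 'bt': (array([199.42857143, 195.03571429]), 28, (np.int64(197), np.int64(203), np.int64(193), np.int64(197))), 'yt': (array([225.28125, 193.1875 ]), 32, (np.int64(222), np.int64(228), np.int64(191), np.int64(197))), 'nd': (array([211.75, 191.  ]), 4, (np.int64(211), np.int64(212), np.int64(190), np.int64(193)))}
[ 0.5455  0.092   0.0601  0.1544 -0.1892  0.1801  0.0643 -0.0342  0.161
  0.1389 -0.0703] [-0.01 -0.09 -0.2  -0.36 -0.39 -0.47  0.63  0.76 -0.65 -0.11  0.74 -0.17
  0.03  0.12 -0.26  0.23  0.52  0.78 -0.03  0.16  0.14 -0.07]
[0.48562573 0.17058372 0.072     ] [0.49547893 0.00687998 0.072     ]
side [212.30270833 193.21855997] (array([213.28571429, 195.57142857]), 14, (np.int64(212), np.int64(214), np.int64(193), np.int64(198)))
top [210.50177722 189.90381499] (array([211.75, 191.  ]), 4, (np.int64(211), np.int64(212), np.int64(190), np.int64(193)))
```

```bash
python3 -m crank '{"travel":[[1,4,2],[2,8,4],[3,12,6],[4,16,7],[5,20,7]],"turn":[[0,0,-2],[0,0,-4],[0,0,-6],[0,0,-8],[0,0,-8]],"gripper":[1,1,1,1,1]}' 40
python3 -m crank '{"travel":[[1,4,0],[2,8,0],[3,12,0],[4,16,0],[5,20,0]],"turn":[[0,0,-2],[0,0,-4],[0,0,-6],[0,0,-8],[0,0,-8]],"gripper":[1,1,1,1,1]}'
python3 -m crank '{"travel":[[1,5,0],[2,10,0],[3,15,0],[4,20,0],[4,25,0]],"turn":[[0,0,-2],[0,0,-4],[0,0,-6],[0,0,-7],[0,0,-7]],"gripper":[1,1,1,1,1]}'
python3 -m crank '{"travel":[[0,0,0],[0,0,0],[0,0,0],[0,0,0],[0,0,0]],"turn":[[0,0,0],[0,0,0],[0,0,0],[0,0,0],[0,0,0]],"gripper":[1,1,1,1,1]}'
python3 - <<'E'
from workcell import bot
import cv2,pickle,numpy as np
o=bot.observe();print(o['clock'],o['position'],o['tool_rot'],o['qpos'],o['force'],o['grip_width'])
f=bot.grab_frame('wrist');pickle.dump(f,open('pics/w1.pkl','wb'))
print(-f['extrinsics'][:3,:3].T@f['extrinsics'][:3,3],f['extrinsics'][2,:3])
cv2.imwrite('pics/w1.png',cv2.resize(f['pixels'][:,:,::-1],(800,600),interpolation=cv2.INTER_CUBIC))
E
```

```text
clock: 0.6
position: [0.3312, -0.3571, 0.3025]
tool_rot: [3.14, -0.001, 0.325]
force: [0.6, 0.3, -0.3]
grip_width: 0.0119
finger_force: 0.0
clock: 1.1
position: [0.3806, -0.1568, 0.3013]
tool_rot: [3.141, 0.0, 0.185]
force: [1.4, -0.1, -0.2]
grip_width: -0.0001
finger_force: 0.0
clock: 1.6
position: [0.4209, 0.0897, 0.3013]
tool_rot: [-3.141, -0.0, 0.063]
force: [1.7, -0.9, 0.2]
grip_width: -0.0001
finger_force: 0.0
clock: 2.1
position: [0.4207, 0.0868, 0.3013]
tool_rot: [3.141, -0.0, 0.063]
force: [0.5, -1.2, -0.3]
grip_width: 0.0001
finger_force: 0.0
2.1 [0.42069805 0.08679961 0.30129919] [ 3.14143014e+00 -2.72443594e-05  6.26549740e-02] [ 0.07441732  0.14641815 -0.46299314  1.9710346   0.07578951  1.04064901
 -1.93081238] [ 0.48829874 -1.21137147 -0.27947787] 8.616571447561834e-05
[0.49492542 0.09149013 0.44305916] [-0.29083054 -0.01860558 -0.95659366]
```

View pics/w1.png

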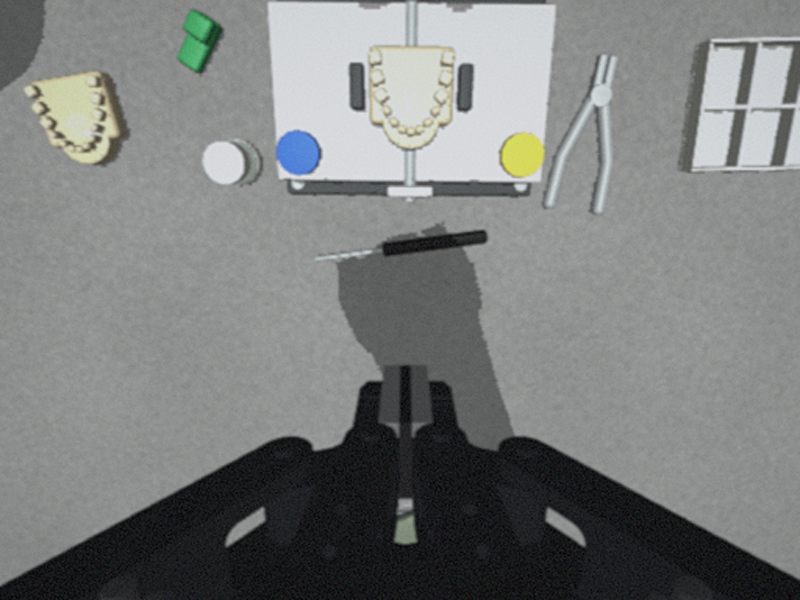

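The wrist view shows the blue pad at (298,152) and the yellow pad at (522,155), both clear. I'll move up and forward to look straight down on the scale.

```bash
python3 -m crank '{"travel":[[2,0,3],[4,0,6],[6,0,8],[8,0,8],[8,0,8]],"turn":[[0,0,0],[0,0,0],[0,0,0],[0,0,0],[0,0,0]],"gripper":[1,1,1,1,1]}'
python3 -m crank '{"travel":[[0,0,0],[0,0,0],[0,0,0],[0,0,0],[0,0,0]],"turn":[[0,0,0],[0,0,0],[0,0,0],[0,0,0],[0,0,0]],"gripper":[1,1,1,1,1]}' >/dev/null
python3 - <<'E'
from workcell import bot
import cv2,pickle
f=bot.grab_frame('wrist');pickle.dump(f,open('pics/w2.pkl','wb'))
cv2.imwrite('pics/w2.png',cv2.resize(f['pixels'][:,:,::-1],(800,600),interpolation=cv2.INTER_CUBIC))
E
```

```text
clock: 2.65
position: [0.5023, 0.0871, 0.3811]
tool_rot: [-3.141, -0.0, 0.063]
force: [-0.2, -0.1, -0.2]
grip_width: 0.0002
finger_force: 0.0
```

View pics/w2.png

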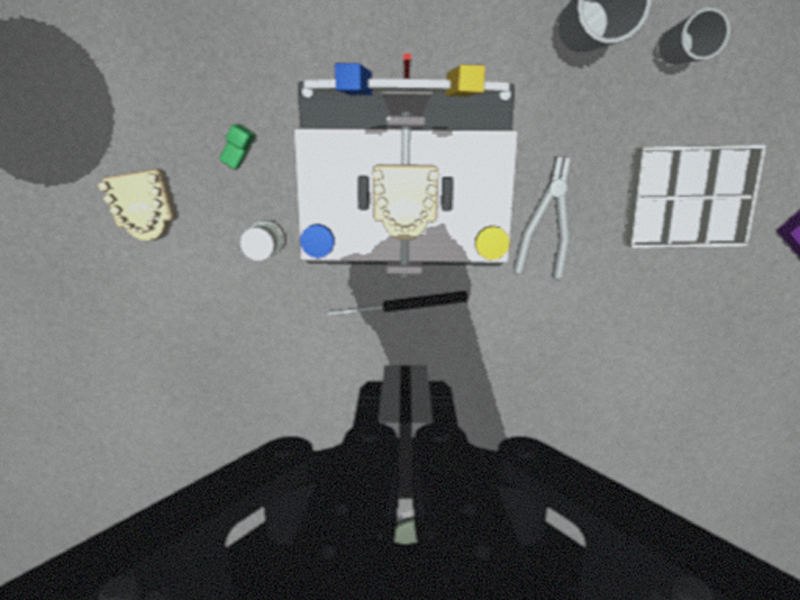

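The wrist view shows the scale from above: blue tab (351,77), yellow tab (467,79), needle tip (407,56), pads (317,240) and (492,242). I'll do a joint fit over all views, modelling the tabs as boxes.

```bash
cat > fit.py <<'E'
from h import *
R['yellow']=((18,120,60),(38,255,255))
F={n:pickle.load(open(f'pics/{n}.pkl','rb')) for n in('side0','top0','w1','w2')}
B={'side0':dict(bp=('blue',(345,455,375,478)),yp=('yellow',(425,393,453,414)),bt=('blue',(312,303,335,330)),yt=('yellow',(345,285,368,310))),
'top0':dict(bp=('blue',(283,382,311,410)),yp=('yellow',(376,376,407,404)),bt=('blue',(303,295,322,315)),yt=('yellow',(343,293,362,312))),
'w1':dict(bp=('blue',(270,120,325,180)),yp=('yellow',(495,125,550,185))),
'w2':dict(bp=('blue',(295,220,340,262)),yp=('yellow',(470,222,515,264)),bt=('blue',(328,55,375,98)),yt=('yellow',(445,60,490,98)))}
M={n:{k:cen(F[n],*v) for k,v in B[n].items()} for n in B}
def box(f,T,a,r,x,t):
    q=[proj(f,T([x+sx*t/2,(r+sr*.014)*np.sin(a)+st*.007*np.cos(a),.06+(r+sr*.014)*np.cos(a)-st*.007*np.sin(a)])) for sx in(-1,1) for sr in(-1,1) for st in(-1,1)]
    m=cv2.moments(cv2.convexHull(np.float32(q)));return np.array([m['m10'],m['m01']])/m['m00']
def res(v):
    T=stage(*v[:3]);r=[]
    for i,n in enumerate(F):
        o=v[8+2*i:10+2*i]
        for k in M[n]:
            p=proj(F[n],T([-.055,.082*(1 if k[0]=='b' else -1),.0715])) if k[1]=='p' else box(F[n],T,v[3] if k[0]=='b' else v[4],*v[5:8])
            r+=list((p+o-M[n][k][0])*(2 if n[0]=='w' else 1))
    return np.array(r+[(v[5]-.174)/.004,(v[6]-.062)/.003,(v[7]-.014)/.004]+list(np.array(v[8:])/1))
if __name__=='__main__':
    s=least_squares(res,[.54,.09,.06,.15,-.18,.174,.062,.014]+[0]*8,diff_step=1e-4)
    print(s.x.round(4),s.fun.round(2),s.cost);np.save('fit.npy',s.x)
    T=stage(*s.x[:3]);print('pads',T([-.055,.082,.072]),T([-.055,-.082,.072]),'arc mm',s.x[3:5]*180)
    print({k:(v[1],v[2]) for k,v in M['w2'].items()})
    f=F['w2'];print('needle',proj(f,T(arc(0,.18,.075)))+s.x[14:16],cen(f,'red',(395,45,420,75)))
E
python3 fit.py
```

```text
[ 0.5473  0.0906  0.0526  0.1645 -0.1799  0.1779  0.0632  0.014   0.2695
  0.5218  0.1869  0.4503  0.032  -0.3621  0.0734 -0.6447] [-0.11 -0.63  0.04 -0.48 -0.08  0.44 -0.12  0.15 -0.22 -0.51 -0.21 -0.34
  0.37  0.46 -0.13 -0.07 -1.06 -0.04  1.05  0.22 -0.7   0.23  0.59  0.12
  0.01  0.2   0.06 -0.23  0.98  0.39 -0.01  0.27  0.52  0.19  0.45  0.03
 -0.36  0.07 -0.64] 3.6249210256631854
pads [0.48808321 0.16958425 0.072     ] [0.49669926 0.00581074 0.072     ] arc mm [ 29.60182551 -32.38144059]
{'bp': (313, (np.int64(193), np.int64(212), np.int64(144), np.int64(163))), 'yp': (329, (np.int64(305), np.int64(325), np.int64(145), np.int64(165))), 'bt': (351, (np.int64(215), np.int64(236), np.int64(41), np.int64(59))), 'yt': (393, (np.int64(286), np.int64(309), np.int64(41), np.int64(61)))}
needle [260.20290812  34.56571699] (array([259.92682927,  39.07317073]), 41, (np.int64(258), np.int64(262), np.int64(34), np.int64(47)))
```

```bash
python3 -m crank '{"travel":[[-1,4,-2],[-1.9,8.3,-4],[-1.9,8.3,-8],[-1.9,8.3,-12],[-1.9,8.3,-16]],"turn":[[0,0,0],[0,0,0],[0,0,0],[0,0,0],[0,0,0]],"gripper":[1,1,1,1,1]}'
python3 -m crank '{"travel":[[0,0,-3.5],[0,0,-7],[0,0,-10],[0,0,-12],[0,0,-12]],"turn":[[0,0,0],[0,0,0],[0,0,0],[0,0,0],[0,0,0]],"gripper":[1,1,1,1,1]}' 
python3 -m crank '{"travel":[[0,0,0],[0,0,0],[0,0,0],[0,0,0],[0,0,0]],"turn":[[0,0,0],[0,0,0],[0,0,0],[0,0,0],[0,0,0]],"gripper":[1,1,1,1,1]}'
python3 - <<'E'
from workcell import bot
import cv2,pickle,numpy as np
a=[]
o=bot.observe();print(o['position'],o['qd'])
for n,(x,y) in dict(side=(120,150),top=(130,130)).items():
    f=bot.grab_frame(n);pickle.dump(f,open(f'pics/{n}1.pkl','wb'));a.append(f['pixels'][y:y+180,x:x+160,::-1])
f=bot.grab_frame('wrist');pickle.dump(f,open('pics/w3.pkl','wb'))
a.append(cv2.resize(f['pixels'][:,:,::-1],(240,180)))
cv2.imwrite('pics/h1.png',cv2.resize(np.hstack(a),(800,257),interpolation=cv2.INTER_CUBIC))
E
```

```text
clock: 3.7
position: [0.4814, 0.1709, 0.2201]
tool_rot: [-3.141, -0.001, 0.065]
force: [1.5, 0.5, -0.3]
grip_width: -0.0003
finger_force: 0.0
clock: 4.2
position: [0.4803, 0.1703, 0.0992]
tool_rot: [3.141, 0.004, 0.065]
force: [0.3, 0.7, 0.5]
grip_width: -0.0004
finger_force: 0.0
clock: 4.7
position: [0.4819, 0.1707, 0.1018]
tool_rot: [-3.141, -0.001, 0.064]
force: [-1.0, -0.1, 0.8]
grip_width: 0.0004
finger_force: 0.0
[0.48186611 0.17069446 0.10175485] [-6.50547268e-04  5.78365007e-03  1.19787890e-03 -2.13248460e-04
  1.96165529e-03  9.86487673e-05 -7.48098612e-04]
```

View pics/h1.png

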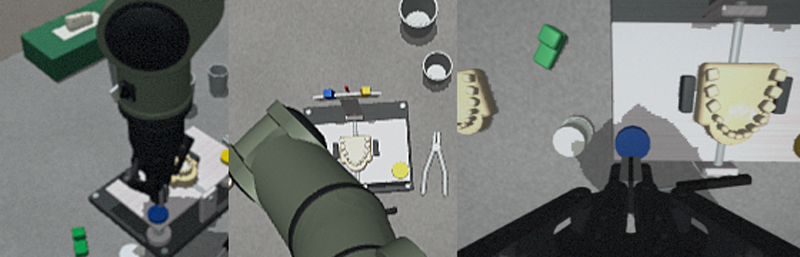

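The top view still sees the scale: blue tab (328,93), needle (346,90), yellow tab (366,91). The wrist view shows the fingertips right at the blue pad. I'll press gently in stages.

```bash
cat > meas.py <<'E'
from fit import *
from workcell import bot
import sys
v=np.load('fit.npy');T=stage(*v[:3])
def redrow(f):
    g=f['pixels'].astype(float);sub=g[180:200,190:235];w=np.clip(sub[...,0]-1.35*np.maximum(sub[...,1],sub[...,2])-4,0,None)
    ys,xs=np.mgrid[180:200,190:235];return (w*xs).sum()/w.sum(),(w*ys).sum()/w.sum(),w.sum()
f0=pickle.load(open('pics/top1.pkl','rb'));r0=redrow(f0)
o=bot.observe();f=bot.grab_frame('top');r=redrow(f)
pickle.dump(f,open(f'pics/{sys.argv[1]}.pkl','wb'))
u=lambda a:proj(f,T(arc(a,.176,.075)))[0]
A=np.linspace(-.36,.36,721);U=np.array([u(a) for a in A])
th=np.interp(r[0]-r0[0]+u(0),U[::-1],A[::-1])
print('clock',o['clock'],'pos',o['position'].round(4) if hasattr(o['position'],'round') else o['position'],'F',np.round(o['force'],2),'red',np.round(r,2),np.round(r0,2),'theta %.3f'%th,'targets',v[3:5].round(4))
E
Z='"turn":[[0,0,0],[0,0,0],[0,0,0],[0,0,0],[0,0,0]],"gripper":[1,1,1,1,1]}'
python3 -m crank '{"travel":[[0,0,-1],[0,0,-2],[0,0,-2.6],[0,0,-3],[0,0,-3.2]],"turn":[[0,0,0],[0,0,0],[0,0,0],[0,0,0],[0,0,0]],"gripper":[1,1,1,1,1]}'
python3 -m crank '{"travel":[[0,0,-0.1],[0,0,-0.2],[0,0,-0.3],[0,0,-0.3],[0,0,-0.3]],"turn":[[0,0,0],[0,0,0],[0,0,0],[0,0,0],[0,0,0]],"gripper":[1,1,1,1,1]}'
python3 meas.py b1
```

```text
clock: 5.35
position: [0.4813, 0.1708, 0.0687]
tool_rot: [3.142, 0.001, 0.065]
force: [-0.2, 0.6, 2.2]
grip_width: -0.0001
finger_force: 0.9
clock: 5.85
position: [0.4817, 0.1708, 0.0664]
tool_rot: [-3.141, -0.0, 0.064]
force: [-0.8, 1.2, 2.4]
grip_width: -0.0003
finger_force: 1.3
clock 5.85 pos [0.4817 0.1708 0.0664] F [-0.85  1.24  2.37] red [207.26 191.67 518.55] [212.11 191.2  444.75] theta 0.067 targets [ 0.1645 -0.1799]
```

```bash
python3 -m crank '{"travel":[[0,0,-0.1],[0,0,-0.2],[0,0,-0.3],[0,0,-0.4],[0,0,-0.4]],"turn":[[0,0,0],[0,0,0],[0,0,0],[0,0,0],[0,0,0]],"gripper":[1,1,1,1,1]}'
python3 meas.py b2
```

```text
clock: 6.4
position: [0.4817, 0.1709, 0.0622]
tool_rot: [-3.141, -0.0, 0.064]
force: [-1.0, 3.6, 3.9]
grip_width: 0.0001
finger_force: 2.2
clock 6.4 pos [0.4817 0.1709 0.0622] F [-0.96  3.58  3.91] red [203.71 191.95 628.2 ] [212.11 191.2  444.75] theta 0.116 targets [ 0.1645 -0.1799]
```

Run:
```python
import pickle,cv2,numpy as np
a=[pickle.load(open(f'pics/{n}.pkl','rb'))['pixels'][178:203,188:238,::-1] for n in('top1','b2')]
cv2.imwrite('pics/cmp.png',cv2.resize(np.vstack(a),(600,600),interpolation=cv2.INTER_NEAREST))
```

```text
(no output)
```

View pics/cmp.png

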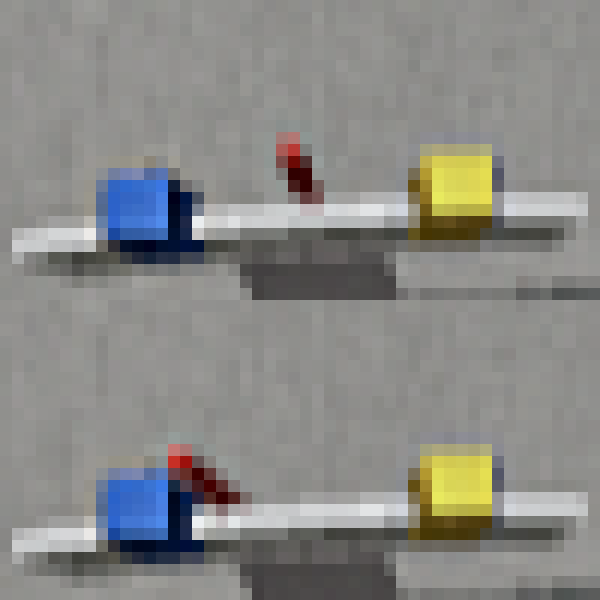

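The needle tip, at (178,460) in the lower crop, is still right of the blue tab centre at (135,505). Image and TCP drop agree on tilt ≈ 0.12, so about 3.6 mm more.

```bash
python3 -m crank '{"travel":[[0,0,-0.1],[0,0,-0.2],[0,0,-0.3],[0,0,-0.35],[0,0,-0.35]],"turn":[[0,0,0],[0,0,0],[0,0,0],[0,0,0],[0,0,0]],"gripper":[1,1,1,1,1]}'
python3 meas.py b3
python3 - <<'E'
import pickle,cv2,numpy as np
from h import *
v=np.load('fit.npy');T=stage(*v[:3]);f=pickle.load(open('pics/b3.pkl','rb'))
from fit import box
for a in(0,.12,.14,.1645,.19):
  p=proj(f,T(arc(a,.178,.075)));print(a,p.round(2))
print('tab',proj(f,T(arc(v[3],.19,.062))))
a=[pickle.load(open(f'pics/{n}.pkl','rb'))['pixels'][178:203,188:238,::-1] for n in('top1','b3')]
cv2.imwrite('pics/cmp3.png',cv2.resize(np.vstack(a),(600,600),interpolation=cv2.INTER_NEAREST))
E
```

```text
clock: 6.95
position: [0.4817, 0.1709, 0.0588]
tool_rot: [-3.141, -0.0, 0.064]
force: [-1.3, 4.0, 6.4]
grip_width: -0.0001
finger_force: 3.0
clock 6.95 pos [0.4817 0.1709 0.0588] F [-1.33  3.98  6.42] red [199.51 191.   198.65] [212.11 191.2  444.75] theta 0.176 targets [ 0.1645 -0.1799]
0 [211.42 189.31]
0.12 [202.65 190.  ]
0.14 [201.21 190.14]
0.1645 [199.46 190.31]
0.19 [197.65 190.5 ]
tab [198.29342026 194.54907492]
```

View pics/cmp3.png

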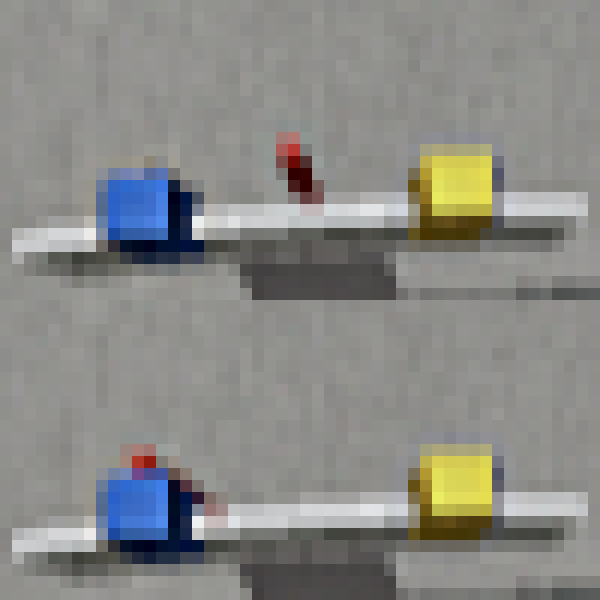

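The tip now stands at (142,460), behind the middle of the blue tab at (135,505). That matches the predicted pixel of 199.5. I'll hold a bit over a second, then release straight up.

```bash
python3 -m crank '{"travel":[[0,0,0],[0,0,0],[0,0,0],[0,0,0],[0,0,0]],"turn":[[0,0,0],[0,0,0],[0,0,0],[0,0,0],[0,0,0]],"gripper":[1,1,1,1,1]}'
python3 -m crank '{"travel":[[0,0,0],[0,0,0],[0,0,0],[0,0,0],[0,0,0]],"turn":[[0,0,0],[0,0,0],[0,0,0],[0,0,0],[0,0,0]],"gripper":[1,1,1,1,1]}'
python3 meas.py b4
python3 -m crank '{"travel":[[0,0,0.3],[0,0,0.8],[0,0,1.3],[0,0,2],[0,0,4]],"turn":[[0,0,0],[0,0,0],[0,0,0],[0,0,0],[0,0,0]],"gripper":[1,1,1,1,1]}'
python3 -m crank '{"travel":[[0,0,2],[0,0,4],[0,0,6],[0,0,8],[0,0,9]],"turn":[[0,0,0],[0,0,0],[0,0,0],[0,0,0],[0,0,0]],"gripper":[1,1,1,1,1]}'
python3 meas.py b5
```

```text
clock: 7.5
position: [0.4817, 0.1709, 0.0588]
tool_rot: [-3.141, -0.0, 0.064]
force: [-1.3, 4.4, 5.4]
grip_width: -0.0
finger_force: 3.0
clock: 8.0
position: [0.4817, 0.1709, 0.0588]
tool_rot: [-3.141, -0.0, 0.064]
force: [-1.6, 5.2, 4.8]
grip_width: -0.0002
finger_force: 3.0
clock 8.0 pos [0.4817 0.1709 0.0588] F [-1.61  5.16  4.85] red [199.5 191.  200.7] [212.11 191.2  444.75] theta 0.176 targets [ 0.1645 -0.1799]
clock: 8.55
position: [0.4808, 0.17, 0.0984]
tool_rot: [3.141, 0.002, 0.064]
force: [-0.8, 0.3, -0.3]
grip_width: -0.0001
finger_force: 0.0
clock: 9.05
position: [0.4819, 0.1705, 0.1906]
tool_rot: [-3.141, -0.002, 0.064]
force: [-0.2, 0.0, -0.5]
grip_width: 0.0002
finger_force: 0.0
clock 9.05 pos [0.4819 0.1705 0.1906] F [-0.15  0.02 -0.55] red [212.12 191.22 445.45] [212.11 191.2  444.75] theta -0.000 targets [ 0.1645 -0.1799]
```

The needle is back upright. Now to the yellow pad.

```bash
python3 -m crank '{"travel":[[0.2,-4,0],[0.4,-8,0],[0.6,-12,0],[0.9,-16.5,0],[0.9,-16.5,0]],"turn":[[0,0,0],[0,0,0],[0,0,0],[0,0,0],[0,0,0]],"gripper":[1,1,1,1,1]}'
python3 -m crank '{"travel":[[0,0,-3],[0,0,-6],[0,0,-8],[0,0,-9],[0,0,-9]],"turn":[[0,0,0],[0,0,0],[0,0,0],[0,0,0],[0,0,0]],"gripper":[1,1,1,1,1]}'
python3 -m crank '{"travel":[[0,0,0],[0,0,0],[0,0,0],[0,0,0],[0,0,0]],"turn":[[0,0,0],[0,0,0],[0,0,0],[0,0,0],[0,0,0]],"gripper":[1,1,1,1,1]}'
python3 meas.py y0
python3 - <<'E'
from workcell import bot
import cv2,numpy as np
a=[]
for n,(x,y) in dict(side=(120,150),top=(130,130)).items(): a.append(bot.grab_frame(n)['pixels'][y:y+180,x:x+160,::-1])
a.append(cv2.resize(bot.grab_frame('wrist')['pixels'][:,:,::-1],(240,180)))
cv2.imwrite('pics/h2.png',cv2.resize(np.hstack(a),(800,257),interpolation=cv2.INTER_CUBIC))
E
```

```text
clock: 9.6
position: [0.4901, -0.0003, 0.1879]
tool_rot: [3.139, 0.002, 0.057]
force: [0.6, 1.7, 0.6]
grip_width: -0.0003
finger_force: 0.0
clock: 10.1
position: [0.4899, 0.0059, 0.0977]
tool_rot: [-3.141, 0.002, 0.065]
force: [-0.3, 0.1, -0.9]
grip_width: 0.0001
finger_force: 0.0
clock: 10.6
position: [0.4908, 0.0056, 0.0991]
tool_rot: [3.142, -0.001, 0.064]
force: [0.2, -0.4, 0.4]
grip_width: 0.0
finger_force: 0.0
clock 10.6 pos [0.4908 0.0056 0.0991] F [ 0.2  -0.41  0.42] red [212.11 191.23 452.7 ] [212.11 191.2  444.75] theta -0.000 targets [ 0.1645 -0.1799]
```

View pics/h2.png

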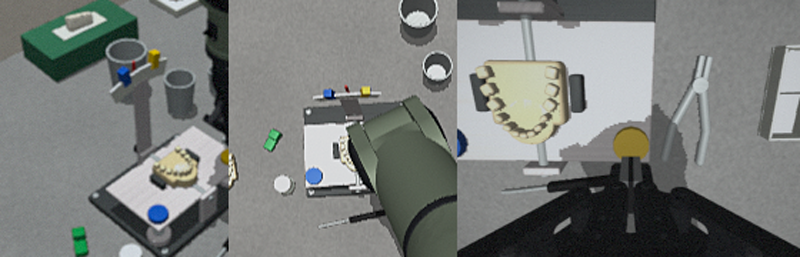

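The fingertips are over the yellow pad at (631,143) in the wrist pane. The scale stays visible from the top: yellow tab (366,91), needle (346,90). Pressing to about 0.062.

```bash
python3 -m crank '{"travel":[[0,0,-1],[0,0,-1.9],[0,0,-2.5],[0,0,-2.9],[0,0,-3.1]],"turn":[[0,0,0],[0,0,0],[0,0,0],[0,0,0],[0,0,0]],"gripper":[1,1,1,1,1]}'
python3 -m crank '{"travel":[[0,0,-0.2],[0,0,-0.4],[0,0,-0.6],[0,0,-0.6],[0,0,-0.6]],"turn":[[0,0,0],[0,0,0],[0,0,0],[0,0,0],[0,0,0]],"gripper":[1,1,1,1,1]}'
python3 meas.py y1
```

```text
clock: 11.3
position: [0.4903, 0.0056, 0.0672]
tool_rot: [3.141, 0.001, 0.064]
force: [-1.5, -2.0, 2.7]
grip_width: 0.0001
finger_force: 1.3
clock: 11.8
position: [0.4906, 0.0055, 0.0619]
tool_rot: [3.141, 0.0, 0.064]
force: [-3.0, -3.8, 4.4]
grip_width: -0.0001
finger_force: 2.5
clock 11.8 pos [0.4906 0.0055 0.0619] F [-3.03 -3.8   4.37] red [221.26 190.64 608.7 ] [212.11 191.2  444.75] theta -0.126 targets [ 0.1645 -0.1799]
```

```bash
python3 -m crank '{"travel":[[0,0,-0.1],[0,0,-0.2],[0,0,-0.3],[0,0,-0.4],[0,0,-0.4]],"turn":[[0,0,0],[0,0,0],[0,0,0],[0,0,0],[0,0,0]],"gripper":[1,1,1,1,1]}'
python3 meas.py y2
python3 - <<'E'
import pickle,cv2,numpy as np
from h import *
v=np.load('fit.npy');T=stage(*v[:3]);f=pickle.load(open('pics/y2.pkl','rb'))
for a in(0,-.16,-.18,-.2): print(a,proj(f,T(arc(a,.178,.075))).round(2))
cv2.imwrite('pics/cmp4.png',cv2.resize(f['pixels'][178:203,188:238,::-1],(600,300),interpolation=cv2.INTER_NEAREST))
E
```

```text
clock: 12.35
position: [0.4907, 0.0056, 0.0577]
tool_rot: [3.142, -0.0, 0.064]
force: [-2.1, -3.2, 5.9]
grip_width: 0.0001
finger_force: 3.3
clock 12.35 pos [0.4907 0.0056 0.0577] F [-2.1  -3.18  5.85] red [224.44 191.58 297.6 ] [212.11 191.2  444.75] theta -0.169 targets [ 0.1645 -0.1799]
0 [211.42 189.31]
-0.16 [223.22 188.78]
-0.18 [224.68 188.74]
-0.2 [226.14 188.71]
```

View pics/cmp4.png

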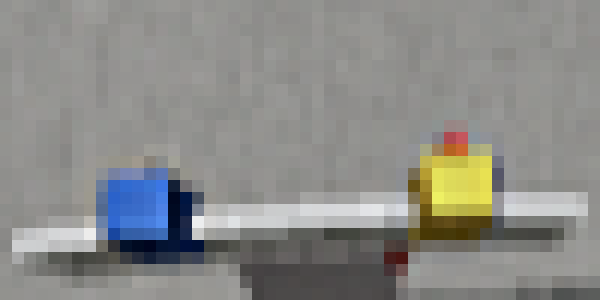

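The tip at (456,142) is centred behind the yellow tab at (456,180). Hold, then release and rise.

```bash
python3 -m crank '{"travel":[[0,0,0],[0,0,0],[0,0,0],[0,0,0],[0,0,0]],"turn":[[0,0,0],[0,0,0],[0,0,0],[0,0,0],[0,0,0]],"gripper":[1,1,1,1,1]}'
python3 -m crank '{"travel":[[0,0,0],[0,0,0],[0,0,0],[0,0,0],[0,0,0]],"turn":[[0,0,0],[0,0,0],[0,0,0],[0,0,0],[0,0,0]],"gripper":[1,1,1,1,1]}'
python3 meas.py y3
python3 -m crank '{"travel":[[0,0,0.3],[0,0,0.8],[0,0,1.3],[0,0,2],[0,0,4]],"turn":[[0,0,0],[0,0,0],[0,0,0],[0,0,0],[0,0,0]],"gripper":[1,1,1,1,1]}'
python3 -m crank '{"travel":[[0,0,2],[0,0,4],[0,0,6],[0,0,8],[0,0,9]],"turn":[[0,0,0],[0,0,0],[0,0,0],[0,0,0],[0,0,0]],"gripper":[1,1,1,1,1]}'
python3 -m crank '{"travel":[[0,0,0],[0,0,0],[0,0,0],[0,0,0],[0,0,0]],"turn":[[0,0,0],[0,0,0],[0,0,0],[0,0,0],[0,0,0]],"gripper":[1,1,1,1,1]}'
python3 meas.py y4
python3 -c "
from workcell import bot
print(bot.job_done())"
```

```text
clock: 12.9
position: [0.4907, 0.0056, 0.0578]
tool_rot: [3.142, -0.0, 0.064]
force: [-3.1, -3.5, 5.3]
grip_width: 0.0002
finger_force: 3.3
clock: 13.4
position: [0.4906, 0.0056, 0.0578]
tool_rot: [3.142, -0.0, 0.064]
force: [-2.8, -3.0, 5.1]
grip_width: 0.0
finger_force: 3.3
clock 13.4 pos [0.4906 0.0056 0.0578] F [-2.8  -3.    5.11] red [224.11 192.04 262.  ] [212.11 191.2  444.75] theta -0.165 targets [ 0.1645 -0.1799]
clock: 13.95
position: [0.49, 0.006, 0.0976]
tool_rot: [-3.141, 0.002, 0.065]
force: [0.8, 0.8, 0.1]
grip_width: 0.0003
finger_force: 0.0
clock: 14.45
position: [0.4912, 0.006, 0.1897]
tool_rot: [-3.141, -0.002, 0.065]
force: [-0.1, -0.2, -0.7]
grip_width: 0.0002
finger_force: 0.0
clock: 14.95
position: [0.4904, 0.0058, 0.1873]
tool_rot: [-3.141, 0.001, 0.064]
force: [1.4, 0.2, -0.3]
grip_width: -0.0002
finger_force: 0.0
clock 14.95 pos [0.4904 0.0058 0.1873] F [ 1.39  0.19 -0.29] red [212.11 191.21 437.7 ] [212.11 191.2  444.75] theta -0.000 targets [ 0.1645 -0.1799]
the job is handed in; nothing more can be done
None
```

I pressed the blue pad and then the yellow pad until the pointer stood at its tab, held each for about a second, and the pointer sprang back upright both times; the job is handed in at about 15 s, and no verdict was returned.

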